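Bolt the test box's cover shut

ROBOT

A 6-joint arm with a two-finger parallel gripper is mounted at the origin on the work surface. World frame = base frame: x ahead of the robot, y to its left, z up, the work surface at z = 0. Lengths are in m, angles in rad, forces in N, time in s.
With the tool pointing down it reaches from about 0.375 to 0.925 m from the base axis. Payload 5.7 kg.
Tool frame: the origin (TCP) lies midway between the tips of the shut fingers; the grasp point (between the pads) lies 19 mm behind it; z points along the fingers, y is the direction in which the jaws open and shut (so a half turn about z gives the same grasp; the last joint's range is limited). The gripper opens to 85 mm and grips with 20 to 120 N. Pads are 22 mm wide; open, the fingers measure 114 mm over their backs; the gripper's body (76 mm by 85 mm) begins 54 mm behind the grasp point. The pads swing forward as they close: fully open they stand 13 mm farther back than shut.
Start: joints at [1.164, 0.359, 1.51, -0, 1.272, -0.115], TCP at [0.173, 0.575, 0.231] pointing down, gripper open.
Joint ranges: [-2.97, 2.97], [-1.01, 2.36], [0.21, 2.38], [-0.96, 4.11], [0.2, 2.71], [-2.98, 2.98]. Speed limits (rad/s): [2.39, 2.39, 3.14, 3.14, 3.14, 3.14].

INTERFACE

Orientations are given as a rotation vector (axis times angle).
In Python, from bench import arm gives the robot as it stands.
- The arm moves only by the tool servo_tool, never from a script. Its argument "commands" is a list of rows, each an object with "rot": the turn, a rotation vector about the tool's x, y, z in degrees, a list of three; "slide": the shift along the tool's x, y, z in mm, a list of three; "grip": the finger opening in mm, from 0 to 85.4. A call has 1 to 10 rows; each row is the pose to reach, as a shift and turn from the pose commanded when the call began, along the tool's axes at that moment; what a row does not reach only later rows make up. A row lasts 1/10 s, in which the tool goes at most 50 mm and 8.59 degrees, less where a joint would pass 70% of its speed; a pose out of reach is approached as far as the arm can. A call with a gripper value outside its range is refused whole. The fingers move at their own pace and stop on an object; "newtons" is the grip in N (left out, the last holds). Time passes only in rows, so rows that repeat a pose let the fingers close. It gives the time, the measured TCP pose, the force and the opening at its end, in the units of the state.
- arm.sense(): the state, without advancing time (a new reading comes with each control period).
- arm.capture(name): name is "scene" or "top" or "wrist"; returns a dict with "img" (420x560x3 uint8, blue, green, red), "fx", "fy", "cx", "cy" (pixels), "cam_to_world" (4x4, takes a point from camera to world coordinates); the wrist camera has in their place "mount" (4x4, takes a point from camera to tool coordinates, whose origin is the TCP and whose axes are the flange's). Camera axes: x right, y up, looking along -z (the intrinsics and any distortion apply to the point x, -y, -z); pixel columns grow to the right and rows downward; lengths in m; the calibration is good to about 2 mm. A picture is of the moment at which its call begins: read the wrist's pose just before it. There is no depth.
- arm.close_job(): hands the job in, once; it reports no verdict.
The state is a dict: "clock": time; "joint_pos": joint angles; "qd": joint speeds; "effort": joint torques, N m; "position": TCP position; "tcp_rot": TCP orientation; "contact_force": force on the tool from outside, world axes, zero at the start; "wrist_torque": the same for the moment, N m; "grip_width": opening from 0.0 (shut) to 1.0 (fully open).
Only numpy, scipy, OpenCV 4.12 (cv2) and the standard library are available. Lean on these libraries where they do the work, as an engineer would, in place of code of your own. Each camera call takes 0.05 s, during which the arm holds its last target. There are 200 camera calls.

TASK

The test box's cover is riding up on its springy seal. Bolt it shut: press the cover down, slide the barrel bolt across into its keeper to where the ball handle can drop into the keeper's notch, lay the handle right down in the notch and let go, so that the bolt holds the cover down. Find the notch by feel: never force the bolt or its handle hard against the keeper, and leave the things lying around undisturbed.

Things in the scene. Friction and masses are not known exactly. Their poses are not given: they have to be found in the camera images.
- enclosure: grey sheet-steel test box fixed to the bench, 240 (x) x 380 (y) x 100 mm high; origin under its centre, z up. Its top is a hinged cover with a window from the -y end to y = +50 mm, then a fixed deck at the same height. The bolt lies along y at x = 0 and slides to +y, from the cover over the deck. Its handle is laid down to the box's -x side
- cover (a joint): cover's angle on its hinge at the box's -y end, rad: 0 = fully down (hard stop), grows as it rises. Unbolted it rides on a seal at 0.035 +- 0.006, lifting the bolt about 8 mm; pressing it down takes 0 rising to 10 N at the handle. Unless it is within 3 mm of down at the bolt, the nose butts on the keeper's eye. Held by the bolt it stays below about 0.013
- bolt_set: barrel bolt on the cover: steel plate 40 x 109 mm, two strap guides 31 mm high, a round rod 12 mm thick in them with its axis 20 mm above the cover. Origin on the cover's top under the handle's place at travel 0; y is the sliding direction, z normal to the cover. The rod's round nose ends 24 mm ahead of the handle
- slide (a joint): travel of the rod, m: 0 = fully drawn back, grows towards the keeper (+y of the box), at most 0.066. Starts at 0 to 0.007. Friction 3 to 6 N. It stops where the handle's stem meets the keeper's eye, somewhere from 0.0375 to 0.0575, not known beforehand; the handle stands over the middle of the notch 0.0065 before that stop
- handle (a joint): handle's angle about the rod's axis, rad: 0 = upright, 1.57 = lying level to the box's -x side (end of its travel). Starts within 0.2 of upright and stays where it is put (friction 0.06 N m). In the notch it goes right down to 1.57; over the keeper's side plate it is stopped at about 0.9
- knob (a point): centre of the steel ball, 18 mm across, at the handle's end: 46 mm from the rod's axis, on a stem 7 mm square. A hard pinch keeps it from turning: push it over. With the cover down it is 66 mm above the deck when upright; laid down, 20 mm above the deck and 46 mm to the box's -x side of the rod's axis
- keeper: keeper's fixed steel base, 62 x 80 mm, on the deck; origin on the deck under the rod's line, at (0, 95, 100) mm of the box, y the sliding direction. The keeper's upper part is clamped on it through oval slots, set anywhere from y = -10 to +10 mm: this setting S is not measured and must be felt for or seen. Push bolt or handle against the keeper with less than 20 N
- keeper_eye (a point): marks the middle of the strap eye, on the rod's line 20 mm above the deck, as if S were 0 (it does not follow S). The eye takes the nose: 16 mm wide and 16 mm long (along y), roof 27.5 mm above the deck inside, 31.5 mm outside. Its near face is at y = S in the keeper's frame; the handle's stem stops against that face
- keeper_notch (a point): marks the notch's middle as if S were 0 (it does not follow S), 20 mm above the deck. The notch is open-topped, in a side plate 4 mm thick and 32 mm high, 18 to 22 mm to the box's -x side of the rod's axis; it is 10.5 mm wide, from y = S-15.25 to S-4.75 mm, its floor 14.5 mm above the deck. The plate runs on 18 mm before it and 20 mm after it
- spool: blue solder spool, 48 mm in diameter, 40 mm high, standing on the deck; origin under its centre. Leave alone
- flux_tin: low white tin with yellow lid, 49 mm in diameter, 28 mm high, on the deck; origin under its centre. Leave alone
- multimeter: red multimeter 145 x 75 x 34 mm lying on the bench beside the box's -y end; origin under its centre. Leave alone
- parts_tray: yellow parts tray 110 x 80 x 22 mm on the bench beside the box's +y end; origin under its centre. Leave alone
- screwdriver: screwdriver 170 mm long lying on the bench in front of the box; origin under its middle. Leave alone
- phone: black phone 75 x 155 x 9 mm on the bench behind the box; origin under its centre. Leave alone

How it is judged:
On the way, in this order (a step that is already met when the one before it is completed fails the run):
1. cover pressed down and bolt slid across into the keeper, its handle still raised (value of joint slide above 0.026 m and value of joint cover below 0.02 rad and value of joint handle below 0.8 rad), for 0.05 s.
2. handle turned down into the notch (value of joint slide above 0.026 m and value of joint handle above 1.4 rad), for 0.1 s.
At the end, for the whole second after the job is handed in: the bolt is across in the keeper (travel over 26 mm) with its handle lying in the notch (over 1.4 rad from upright) and the cover held down (below 0.020 rad), everything at rest and released (all of step 2 and value of joint cover below 0.02 rad and velocity of joint slide below 0.01 m/s and velocity of joint handle below 0.1 rad/s); the robot touches nothing.
It fails at once if the bolt or its handle forced against the keeper with more than 20 N (contact force between bolt_set and keeper above 20 N).
It fails at once if a thing lying around moved by more than 20 mm (distance of any of spool, flux_tin, multimeter, parts_tray, screwdriver, phone from where it was at the start of the episode above 0.02 m).
It also fails if it takes over 61 s, if anything falls off the work surface, if the arm or the gripper's body presses on something with over 40 N, if the wrist force passes 120 N, or if a joint passes its speed limit or range.

## Working session

There is one attempt and no reset: what is moved stays moved. The work goes in short steps, Python scripts to look and compute and a tool call to move; the robot and the scene stay as the last step left them, time stands still between calls to the robot, and variables do not carry over. Pictures are saved under pics/ and viewed, about 8 in all and at most 12, crops included, and the job is handed in when it is done.

Besides the shell and the picture viewer there is one more tool, called after ">>>" as name(argument=value, ...) on one line, values as JSON. servo_tool: Moves the arm, as the interface text tells. Its arguments: {"type":"object","properties":{"commands":{"type":"array"},"newtons":{"type":"number"}},"required":["commands"]}

```bash
mkdir -p pics; ls
python3 - <<'E'
from bench import arm
import cv2,numpy as np
s=arm.sense();print(s)
for n in("scene","top"):
    c=arm.capture(n);cv2.imwrite(f"pics/{n}.png",c["img"]);np.savez(f"pics/{n}.npz",**c)
    print(n,c["fx"],c["cx"],c["cy"],np.round(c["cam_to_world"],4).tolist(),[k for k in c])
E
```

```text
pics
{'clock': 0.0, 'joint_pos': array([ 1.16392656e+00,  3.59505190e-01,  1.51142872e+00,  1.45215057e-05,
        1.27251707e+00, -1.15091503e-01]), 'qd': array([ 0.0017945 , -0.00090717,  0.0009932 , -0.00031898, -0.00178202,
       -0.00044699]), 'effort': array([-1.99699083e-03, -5.27602601e+01, -2.78629732e+01, -5.86318711e-04,
        1.30893764e-02, -1.94633753e-05]), 'position': array([0.17231909, 0.57401021, 0.2304549 ]), 'tcp_rot': array([-4.56634965e-01, -3.10772975e+00,  2.81414518e-03]), 'contact_force': array([ 0.00215843, -0.12934784,  0.18593723]), 'wrist_torque': array([-0.01773215,  0.01160358, -0.06145904]), 'grip_width': 1.0019125006051997}
scene 395.52048960951834 278.30164203904417 206.99983436486946 [[-0.2426, -0.7222, 0.6477, 1.1569], [0.97, -0.1719, 0.1717, 0.1465], [-0.0127, 0.67, 0.7423, 0.7615], [0.0, 0.0, 0.0, 1.0]] ['img', 'fx', 'fy', 'cx', 'cy', 'cam_to_world']
top 479.6612067101115 277.85564552238816 204.0278943117279 [[0.018, 0.9888, -0.1483, 0.4066], [-0.9998, 0.0198, 0.0103, 0.0173], [0.0132, 0.148, 0.9889, 1.393], [0.0, 0.0, 0.0, 1.0]] ['img', 'fx', 'fy', 'cx', 'cy', 'cam_to_world']
```

View pics/top.png

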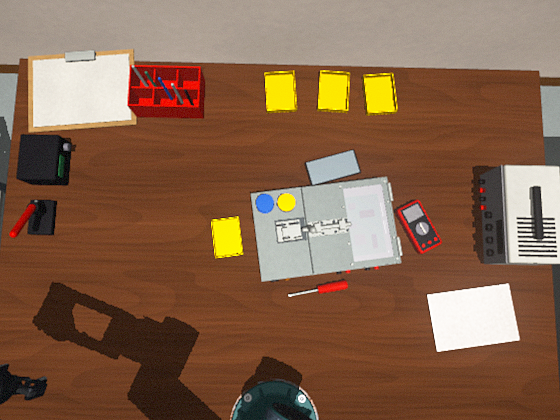

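View pics/scene.png

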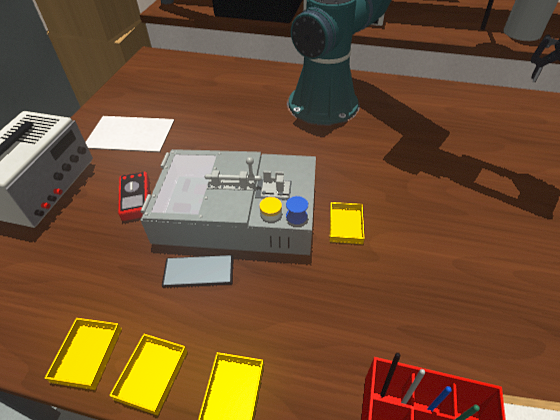

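Top view: the box spans about (250–402, 177–282) and its +y end is to the image left. The keeper is near (290,231), the bolt near (325,227), and the spool and tin are at (265,203) and (286,202). The scene view shows the upright knob at (250,161). I'll zoom in on the bolt.

```bash
cat > h.py <<'E'
import numpy as np
def ray(c,u,v):
    M=c["cam_to_world"];d=M[:3,:3]@np.array([(u-c["cx"])/c["fx"],-(v-c["cy"])/c["fy"],-1]);return M[:3,3],d/np.linalg.norm(d)
def plane(c,u,v,z):
    o,d=ray(c,u,v);return o+d*(z-o[2])/d[2]
def tri(c1,p1,c2,p2):
    o1,d1=ray(c1,*p1);o2,d2=ray(c2,*p2)
    t=np.linalg.lstsq(np.c_[d1,-d2],o2-o1,rcond=None)[0];a,b=o1+t[0]*d1,o2+t[1]*d2
    return (a+b)/2,np.linalg.norm(a-b)
def proj(c,P):
    M=c["cam_to_world"];p=M[:3,:3].T@(np.asarray(P)-M[:3,3]);return c["cx"]+c["fx"]*p[0]/-p[2],c["cy"]-c["fy"]*p[1]/-p[2]
E
python3 - <<'E'
import cv2,numpy as np
a=cv2.imread("pics/top.png")[170:290,240:410];b=cv2.imread("pics/scene.png")[145:225,200:325]
A=cv2.resize(a,None,fx=3.2,fy=3.2,interpolation=2);B=cv2.resize(b,None,fx=6,fy=6,interpolation=2)
cv2.imwrite("pics/a.png",cv2.resize(a,None,fx=4.7,fy=4.7,interpolation=2));cv2.imwrite("pics/b.png",B)
E
```

```text
(no output)
```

View pics/a.png

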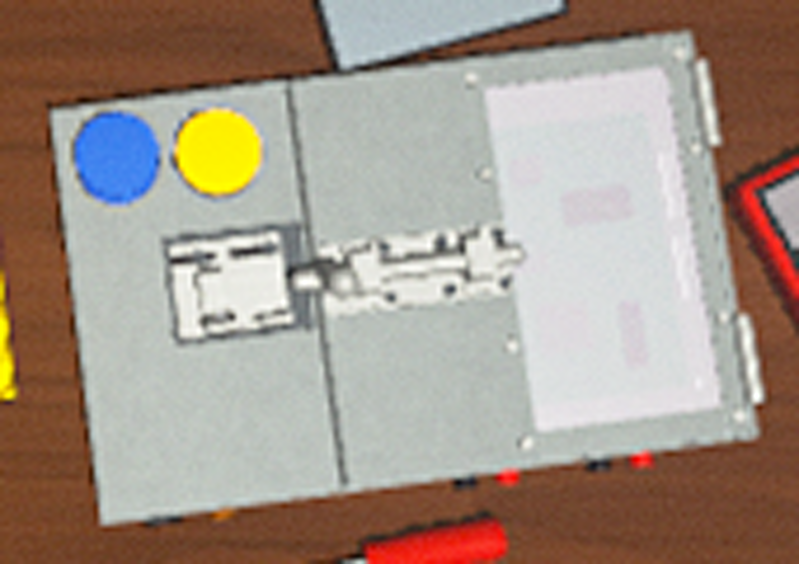

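View pics/b.png

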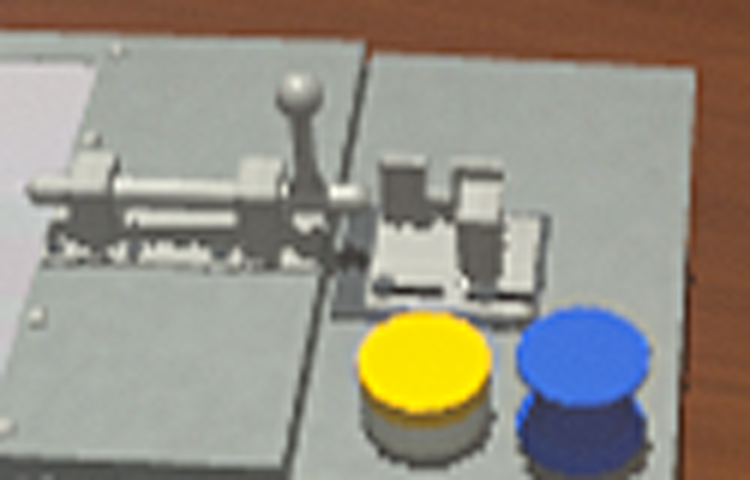

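Run:
```python
from h import *
t=dict(np.load("pics/top.npz"));s=dict(np.load("pics/scene.npz"))
f=lambda u,v:(240+(u+.5)/4.7-.5,170+(v+.5)/4.7-.5)
g=lambda u,v:(200+(u+.5)/6-.5,145+(v+.5)/6-.5)
C=[plane(t,*f(*p),.1) for p in[(52,106),(102,524),(757,437),(690,33)]]
print(np.round(C,4))
print("side lens",[round(np.linalg.norm(C[i]-C[(i+1)%4]),4) for i in range(4)])
# rigid fit; local corners: deck far(+x)+y ; -x +y ; -x -y ; +x -y
L=np.array([[.12,.19],[-.12,.19],[-.12,-.19],[.12,-.19]]);P=np.array(C)[:,:2]
c=P.mean(0);H=(L.T@(P-c));yaw=np.arctan2(H[0,1]-H[1,0],H[0,0]+H[1,1]);print("origin",c,"yaw",np.degrees(yaw))
R=np.array([[np.cos(yaw),-np.sin(yaw)],[np.sin(yaw),np.cos(yaw)]])
print("resid",(P-c)@R-L)
def loc(p):return np.r_[R.T@(p[:2]-c),p[2]]
# seam check & deck corner in scene
print("scene corner",[loc(plane(s,*g(*p),.1)) for p in[(697,68),(365,60)]])
for z in(.16,.165,.17,.175,.18):print("knob scene at z",z,loc(plane(s,*g(298,93),z)))
# keeper in scene: notch edges & eye on side plate top
for n,p,z in[("plate top start",(380,160),.132),("notch L",(425,160),.132),("notch R/eye near top",(455,168),.132),("eye far top",(503,175),.1315),("nose",(368,195),.128),("base far",(545,215),.1)]:print(n,loc(plane(s,*g(*p),z)))
np.savez("box.npz",c=c,yaw=yaw)
def px(l):
    w=np.r_[c+R@np.array(l[:2]),l[2]];u,v=proj(t,w);return (u-240)*4.7,(v-170)*4.7
print("top px nose axis etc", [px((0,y,.128)) for y in (0,.05,.095)])
for y in(.02,.03,.04):print("knob exp",px((0,y,.174)))
```

```text
[[ 0.6317  0.0786  0.1   ]
 [ 0.3922  0.044   0.1   ]
 [ 0.448  -0.329   0.1   ]
 [ 0.6828 -0.2942  0.1   ]]
side lens [np.float64(0.242), np.float64(0.3771), np.float64(0.2373), np.float64(0.3764)]
origin [ 0.53869003 -0.12513559] yaw 8.199836661845064
resid [[ 0.00115477 -0.00157299]
 [-0.00083819 -0.00168405]
 [ 0.00116777  0.0011828 ]
 [-0.00148435  0.00207424]]
scene corner [array([-0.12532884,  0.18874766,  0.1       ]), array([-0.11822056,  0.04758168,  0.1       ])]
knob scene at z 0.16 [-0.02706033  0.03662319  0.16      ]
knob scene at z 0.165 [-0.02142645  0.03782101  0.165     ]
knob scene at z 0.17 [-0.01579256  0.03901883  0.17      ]
knob scene at z 0.175 [-0.01015867  0.04021665  0.175     ]
knob scene at z 0.18 [-0.00452478  0.04141447  0.18      ]
plate top start [-0.02242158  0.06771035  0.132     ]
notch L [-0.02396684  0.08517344  0.132     ]
notch R/eye near top [-0.02047094  0.097294    0.132     ]
eye far top [-0.01870616  0.11615464  0.1315    ]
nose [-0.00660846  0.06490416  0.128     ]
base far [-0.03046511  0.13181038  0.1       ]
top px nose axis etc [(np.float64(404.9494568236725), np.float64(265.2713699172781)), (np.float64(317.20507712109423), np.float64(276.1769652390881)), (np.float64(238.04960032610106), np.float64(286.01506085680387))]
knob exp (np.float64(378.1139444537956), np.float64(261.1779545360167))
knob exp (np.float64(359.9158312658865), np.float64(263.4378638281263))
knob exp (np.float64(341.7083954547618), np.float64(265.6989308382155))
```

```bash
cat >> h.py <<'E'
from scipy.spatial.transform import Rotation as Ro
_b=np.load("box.npz");c=_b["c"];yaw=float(_b["yaw"])
RB=Ro.from_euler("z",yaw).as_matrix()
loc=lambda p:RB.T@(np.asarray(p)-[*c,0])
wld=lambda l:RB@np.asarray(l)+[*c,0]
RT=RB@np.diag([-1.,1,-1])   # tool down, tool y = box +y, tool x = box -x
def show(s):print("t",round(s["clock"],2),"loc mm",np.round(loc(s["position"])*1e3,1),"F box",np.round(RB.T@s["contact_force"],1),"w",round(s["grip_width"],3))
def go(s,l):
    R=Ro.from_rotvec(s["tcp_rot"]).as_matrix()
    print("slide",np.round(R.T@(wld(l)-s["position"])*1e3,1),"rot",np.round(np.degrees(Ro.from_matrix(R.T@RT).as_rotvec()),1))
E
python3 - <<'E'
from h import *
from bench import arm
s=arm.sense();show(s);go(s,[-.01,.0395,.30]);print(s["joint_pos"].round(3))
E
```

```text
t 0.1 loc mm [-262.8  744.3  230.5] F box [ 0.  -0.4 -0. ] w 1.001
slide [-526.2 -532.8  -68.7] rot [ -0.1  -0.  -24.9]
[ 1.164  0.359  1.511 -0.     1.273 -0.115]
```

>>> servo_tool(commands=[{"slide":[-265,-265,-69],"rot":[0,0,-12.5],"grip":85},{"slide":[-265,-265,-69],"rot":[0,0,-12.5],"grip":85},{"slide":[-265,-265,-69],"rot":[0,0,-12.5],"grip":85},{"slide":[-265,-265,-69],"rot":[0,0,-12.5],"grip":85},{"slide":[-526,-533,-69],"rot":[0,0,-24.9],"grip":85},{"slide":[-526,-533,-69],"rot":[0,0,-24.9],"grip":85},{"slide":[-526,-533,-69],"rot":[0,0,-24.9],"grip":85},{"slide":[-526,-533,-69],"rot":[0,0,-24.9],"grip":85},{"slide":[-526,-533,-69],"rot":[0,0,-24.9],"grip":85},{"slide":[-526,-533,-69],"rot":[0,0,-24.9],"grip":85}])

```text
clock: 1.1
position: [0.4028, 0.1401, 0.285]
tcp_rot: [0.224, -3.134, -0.0]
contact_force: [0.9, 0.8, 0.4]
grip_width: 0.995
```

Run:
```python
from h import *
from bench import arm
s=arm.sense();show(s);go(s,[-.01,.0395,.30]);print(s["joint_pos"].round(3))
```

```text
t 1.1 loc mm [-96.7 281.9 285. ] F box [1.  0.7 0.4] w 0.995
slide [ -86.8 -242.4  -15. ] rot [ 0. -0. -0.]
[ 0.172  0.049  1.779  0.     1.313 -1.541]
```

>>> servo_tool(commands=[{"slide":[-87,-242,-15],"rot":[0,0,0],"grip":85},{"slide":[-87,-242,-15],"rot":[0,0,0],"grip":85},{"slide":[-87,-242,-15],"rot":[0,0,0],"grip":85},{"slide":[-87,-242,-15],"rot":[0,0,0],"grip":85},{"slide":[-87,-242,-15],"rot":[0,0,0],"grip":85},{"slide":[-87,-242,-15],"rot":[0,0,0],"grip":85},{"slide":[-87,-242,-15],"rot":[0,0,0],"grip":85},{"slide":[-87,-242,-15],"rot":[0,0,0],"grip":85}])

```text
clock: 1.9
position: [0.522, -0.0841, 0.2994]
tcp_rot: [0.224, -3.132, -0.002]
contact_force: [-0.2, -0.0, -0.5]
grip_width: 0.992
```

```bash
cat >> h.py <<'E'
def wcap(arm,n):
    import cv2
    s=arm.sense();k=arm.capture("wrist");M=np.eye(4);M[:3,:3]=Ro.from_rotvec(s["tcp_rot"]).as_matrix();M[:3,3]=s["position"]
    k["cam_to_world"]=M@k["mount"];cv2.imwrite(f"pics/{n}.png",k["img"]);np.savez(f"pics/{n}.npz",**k);show(s);return k,s
E
python3 - <<'E'
from h import *
from bench import arm
k,s=wcap(arm,"w1");print(np.round(k["mount"],3).tolist(),k["fx"])
print("expected knob px",proj(k,wld([-.01,.0395,.174])))
E
```

```text
t 1.9 loc mm [-10.6  43.  299.4] F box [-0.3 -0.  -0.5] w 0.992
[[0.0, 0.956, 0.293, 0.075], [1.0, -0.0, 0.0, 0.0], [0.001, 0.293, -0.956, -0.142], [0.0, 0.0, 0.0, 1.0]] 351.01971666776774
expected knob px (np.float64(273.22765434364015), np.float64(203.658108474809))
```

View pics/w1.png

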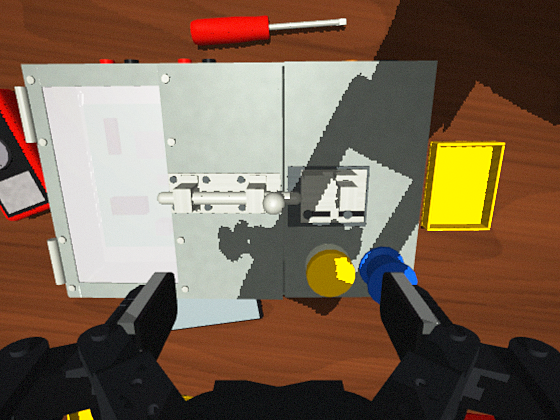

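Run:
```python
from h import *
import cv2
k=dict(np.load("pics/w1.npz"));s=dict(np.load("pics/scene.npz"))
p,e=tri(s,(249.7,160.5),k,(273.5,203));print("knob",loc(p)*1e3,e)
for n,u,v,z in[("rod back",160,198,.125),("rod nose",298,198,.128),("seam",283.5,100,.1),("base L",288.5,200,.1),("base R",368,200,.1),("deckcorner",437,61,.1),("deck -x -y",23,65,.1)]:print(n,(loc(plane(k,u,v,z))*1e3).round(1))
cv2.imwrite("pics/w1c.png",cv2.resize(k["img"][155:240,250:385],None,fx=5.9,fy=5.9,interpolation=2))
```

```text
knob [-10.51096209  40.38604292 173.46901413] 0.0013689497790300056
rod back [ -1.8 -66.6 125. ]
rod nose [ -2.5  61.7 128. ]
seam [-89.   48.4 100. ]
base L [  7.   53.9 100. ]
base R [  7.  133.9 100. ]
deckcorner [-122.5  186.4  100. ]
deck -x -y [-119.2 -186.6  100. ]
```

View pics/w1c.png

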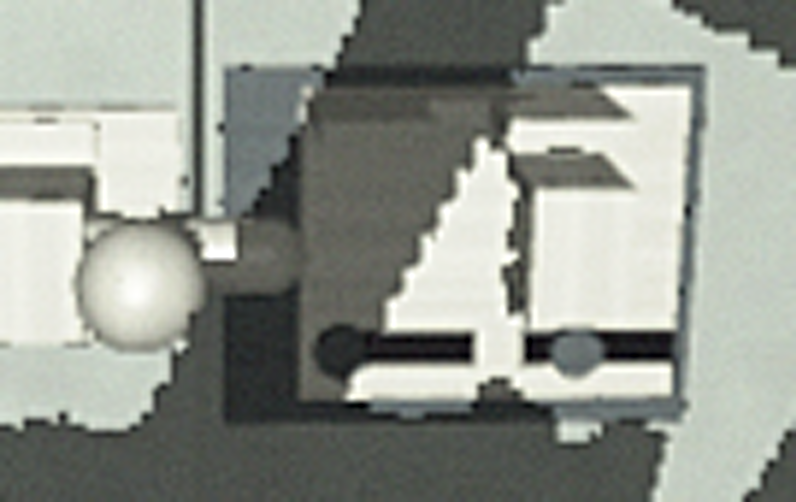

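The knob is at (-10.5, 40.4, 173.5) in the box frame. The eye's near face is at about y=100, so S is roughly +6. I'll descend with a partial close, then check.

>>> servo_tool(commands=[{"slide":[0,0,50],"rot":[0,0,0],"grip":60},{"slide":[0,0,90],"rot":[0,0,0],"grip":60},{"slide":[0,0,115],"rot":[0,0,0],"grip":50},{"slide":[0,0,115],"rot":[0,0,0],"grip":50},{"slide":[0,0,115],"rot":[0,0,0],"grip":50}])

```text
clock: 2.45
position: [0.5227, -0.0839, 0.1855]
tcp_rot: [0.227, -3.133, -0.0]
contact_force: [0.5, -0.8, 0.7]
grip_width: 0.586
```

Run:
```python
from h import *
from bench import arm
s=arm.sense();show(s);go(s,[-.0105,.0404,.161])
```

```text
t 2.45 loc mm [ -9.9  43.1 185.5] F box [ 0.4 -0.8  0.7] w 0.586
slide [ 0.6 -2.7 24.5] rot [ 0.  -0.   0.1]
```

>>> servo_tool(commands=[{"slide":[0.5,-2.5,12],"rot":[0,0,0],"grip":40},{"slide":[0.5,-2.5,24],"rot":[0,0,0],"grip":25},{"slide":[0.5,-2.5,24],"rot":[0,0,0],"grip":25},{"slide":[0.5,-2.5,24],"rot":[0,0,0],"grip":15},{"slide":[0.5,-2.5,24],"rot":[0,0,0],"grip":12},{"slide":[0.5,-2.5,24],"rot":[0,0,0],"grip":12},{"slide":[0.5,-2.5,24],"rot":[0,0,0],"grip":12}], newtons=40)

```text
clock: 3.15
position: [0.5228, -0.0878, 0.1611]
tcp_rot: [0.224, -3.133, 0.0]
contact_force: [-0.5, -1.2, -0.8]
grip_width: 0.172
```

Run:
```python
from h import *
from bench import arm
k,s=wcap(arm,"w2")
```

```text
t 3.15 loc mm [-10.4  39.2 161.1] F box [-0.7 -1.2 -0.8] w 0.172
```

View pics/w2.png

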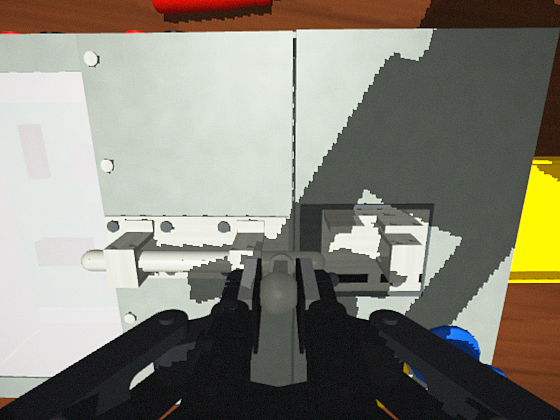

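>>> servo_tool(commands=[{"slide":[0,0,0],"rot":[0,0,0],"grip":12},{"slide":[0,0,0],"rot":[0,0,0],"grip":12}])

```text
clock: 3.4
position: [0.5229, -0.0877, 0.161]
tcp_rot: [0.224, -3.134, 0.0]
contact_force: [-1.3, -1.3, -0.9]
grip_width: 0.176
```

Run:
```python
from h import *
from bench import arm
s=arm.sense();show(s)
k=dict(np.load("pics/w2.npz"));print("predicted knob px",proj(k,wld([-.0105,.0404,.1735])))
```

```text
t 3.4 loc mm [-10.3  39.3 161. ] F box [-1.5 -1.1 -0.9] w 0.176
predicted knob px (np.float64(280.2671659876034), np.float64(291.7518192913445))
```

>>> servo_tool(commands=[{"slide":[0,0,0],"rot":[0,0,0],"grip":5},{"slide":[0,0,0],"rot":[0,0,0],"grip":5},{"slide":[0,0.7,2],"rot":[0,0,0],"grip":5},{"slide":[0,1.3,4],"rot":[0,0,0],"grip":5},{"slide":[0,2,6],"rot":[0,0,0],"grip":5},{"slide":[0,2,6],"rot":[0,0,0],"grip":5}], newtons=60)

```text
clock: 4.0
position: [0.5231, -0.086, 0.1553]
tcp_rot: [-0.224, 3.133, -0.002]
contact_force: [-2.2, -1.8, 6.5]
grip_width: 0.167
```

Run:
```python
from h import *
from bench import arm
s=arm.sense();show(s)
```

```text
t 4.0 loc mm [ -9.9  40.9 155.3] F box [-2.4 -1.4  6.5] w 0.167
```

>>> servo_tool(commands=[{"slide":[0,0.5,1],"rot":[0,0,0],"grip":5},{"slide":[0,0.7,2],"rot":[0,0,0],"grip":5},{"slide":[0,1,3],"rot":[0,0,0],"grip":5},{"slide":[0,1,3],"rot":[0,0,0],"grip":5}])

```text
clock: 4.4
position: [0.5236, -0.0854, 0.1533]
tcp_rot: [-0.224, 3.131, -0.003]
contact_force: [-4.5, -1.8, 11.2]
grip_width: 0.165
```

Run:
```python
from h import *
from bench import arm
k,s=wcap(arm,"w3")
```

```text
t 4.4 loc mm [ -9.3  41.5 153.3] F box [-4.7 -1.1 11.2] w 0.165
```

>>> servo_tool(commands=[{"slide":[0,0.5,1],"rot":[0,0,0],"grip":5},{"slide":[0,0.5,1.5],"rot":[0,0,0],"grip":5},{"slide":[0,0.5,1.5],"rot":[0,0,0],"grip":5}])

```text
clock: 4.75
position: [0.5244, -0.0853, 0.1532]
tcp_rot: [-0.224, 3.129, -0.004]
contact_force: [-4.9, -1.3, 22.5]
grip_width: 0.163
```

Run:
```python
from h import *
from bench import arm
s=arm.sense();show(s)
```

```text
t 4.75 loc mm [ -8.5  41.5 153.2] F box [-5.1 -0.6 22.5] w 0.163
```

>>> servo_tool(commands=[{"slide":[0,0,-0.8],"rot":[0,0,0],"grip":5},{"slide":[0,2,-0.8],"rot":[0,0,0],"grip":5},{"slide":[0,5,-0.8],"rot":[0,0,0],"grip":5},{"slide":[0,8,-0.8],"rot":[0,0,0],"grip":5},{"slide":[0,11,-0.8],"rot":[0,0,0],"grip":5},{"slide":[0,14,-0.8],"rot":[0,0,0],"grip":5},{"slide":[0,17,-0.8],"rot":[0,0,0],"grip":5},{"slide":[0,20,-0.8],"rot":[0,0,0],"grip":5},{"slide":[0,23,-0.8],"rot":[0,0,0],"grip":5},{"slide":[0,25,-0.8],"rot":[0,0,0],"grip":5}])

```text
clock: 5.75
position: [0.5206, -0.0604, 0.1533]
tcp_rot: [-0.225, 3.13, -0.004]
contact_force: [-4.0, -3.8, 16.5]
grip_width: 0.165
```

Run:
```python
from h import *
from bench import arm
s=arm.sense();show(s)
```

```text
t 5.75 loc mm [ -8.7  66.7 153.3] F box [-4.5 -3.2 16.5] w 0.165
```

>>> servo_tool(commands=[{"slide":[0,2,0],"rot":[0,0,0],"grip":5},{"slide":[0,4,0],"rot":[0,0,0],"grip":5},{"slide":[0,5,0],"rot":[0,0,0],"grip":5},{"slide":[0,6,0],"rot":[0,0,0],"grip":5},{"slide":[0,7,0],"rot":[0,0,0],"grip":5},{"slide":[0,8,0],"rot":[0,0,0],"grip":5},{"slide":[0,9,0],"rot":[0,0,0],"grip":5}])

```text
clock: 6.45
position: [0.5193, -0.0516, 0.1533]
tcp_rot: [-0.225, 3.13, -0.004]
contact_force: [-4.5, -3.3, 17.5]
grip_width: 0.164
```

>>> servo_tool(commands=[{"slide":[0,1,0],"rot":[0,0,0],"grip":5},{"slide":[0,2,0],"rot":[0,0,0],"grip":5},{"slide":[0,3,0],"rot":[0,0,0],"grip":5}])

```text
clock: 6.75
position: [0.5188, -0.0486, 0.1533]
tcp_rot: [-0.225, 3.13, -0.004]
contact_force: [-3.7, -3.7, 16.6]
grip_width: 0.168
```

Run:
```python
from h import *
from bench import arm
s=arm.sense();show(s)
```

```text
t 6.75 loc mm [ -8.7  78.6 153.3] F box [-4.2 -3.1 16.6] w 0.168
```

>>> servo_tool(commands=[{"slide":[0,1,0],"rot":[0,0,0],"grip":5},{"slide":[0,2,0],"rot":[0,0,0],"grip":5},{"slide":[0,3,0],"rot":[0,0,0],"grip":5},{"slide":[0,4,0],"rot":[0,0,0],"grip":5}])

```text
clock: 7.15
position: [0.5183, -0.0446, 0.1533]
tcp_rot: [-0.224, 3.13, -0.004]
contact_force: [-4.1, -4.2, 16.9]
grip_width: 0.169
```

>>> servo_tool(commands=[{"slide":[0,1,0],"rot":[0,0,0],"grip":5},{"slide":[0,2,0],"rot":[0,0,0],"grip":5},{"slide":[0,3,0],"rot":[0,0,0],"grip":5},{"slide":[0,4,0],"rot":[0,0,0],"grip":5}])

```text
clock: 7.55
position: [0.5177, -0.0406, 0.1533]
tcp_rot: [-0.225, 3.13, -0.004]
contact_force: [-4.1, -3.9, 16.1]
grip_width: 0.164
```

Run:
```python
from h import *
from bench import arm
s=arm.sense();show(s)
```

```text
t 7.55 loc mm [ -8.8  86.6 153.3] F box [-4.7 -3.2 16.1] w 0.164
```

>>> servo_tool(commands=[{"slide":[0,1,0],"rot":[0,0,0],"grip":5},{"slide":[0,2,0],"rot":[0,0,0],"grip":5},{"slide":[0,3,0],"rot":[0,0,0],"grip":5},{"slide":[0,4,0],"rot":[0,0,0],"grip":5},{"slide":[0,5,0],"rot":[0,0,0],"grip":5}])

```text
clock: 8.05
position: [0.5169, -0.0357, 0.1533]
tcp_rot: [-0.225, 3.13, -0.004]
contact_force: [-4.9, -4.3, 16.7]
grip_width: 0.166
```

>>> servo_tool(commands=[{"slide":[0,0.5,0],"rot":[0,0,0],"grip":5},{"slide":[0,1,0],"rot":[0,0,0],"grip":5}])

```text
clock: 8.25
position: [0.5167, -0.0346, 0.1533]
tcp_rot: [-0.225, 3.13, -0.004]
contact_force: [-4.3, -4.4, 17.0]
grip_width: 0.168
```

>>> servo_tool(commands=[{"slide":[0,0.5,0],"rot":[0,0,0],"grip":5},{"slide":[0,1,0],"rot":[0,0,0],"grip":5}])

```text
clock: 8.45
position: [0.5166, -0.0337, 0.1533]
tcp_rot: [-0.225, 3.13, -0.004]
contact_force: [-4.7, -3.2, 17.3]
grip_width: 0.169
```

>>> servo_tool(commands=[{"slide":[0,0.5,0],"rot":[0,0,0],"grip":5},{"slide":[0,1,0],"rot":[0,0,0],"grip":5}])

```text
clock: 8.65
position: [0.5165, -0.0327, 0.1533]
tcp_rot: [-0.225, 3.13, -0.004]
contact_force: [-4.2, -3.6, 16.7]
grip_width: 0.168
```

>>> servo_tool(commands=[{"slide":[0,0.4,0],"rot":[0,0,0],"grip":5},{"slide":[0,0.7,0],"rot":[0,0,0],"grip":5}])

```text
clock: 8.85
position: [0.5164, -0.032, 0.1533]
tcp_rot: [-0.225, 3.13, -0.004]
contact_force: [-4.1, -3.6, 16.8]
grip_width: 0.168
```

>>> servo_tool(commands=[{"slide":[0,0.3,0],"rot":[0,0,0],"grip":5},{"slide":[0,0.6,0],"rot":[0,0,0],"grip":5}])

```text
clock: 9.05
position: [0.5163, -0.0315, 0.1533]
tcp_rot: [-0.225, 3.13, -0.004]
contact_force: [-4.0, -4.4, 17.1]
grip_width: 0.166
```

>>> servo_tool(commands=[{"slide":[0,0.3,0],"rot":[0,0,0],"grip":5},{"slide":[0,0.6,0],"rot":[0,0,0],"grip":5}])

```text
clock: 9.25
position: [0.5163, -0.0314, 0.1533]
tcp_rot: [-0.225, 3.13, -0.005]
contact_force: [-4.6, -7.0, 15.6]
grip_width: 0.166
```

>>> servo_tool(commands=[{"slide":[0,0.3,0],"rot":[0,0,0],"grip":5},{"slide":[0,0.6,0],"rot":[0,0,0],"grip":5}])

```text
clock: 9.45
position: [0.5163, -0.0312, 0.1533]
tcp_rot: [-0.225, 3.13, -0.007]
contact_force: [-5.6, -8.3, 16.1]
grip_width: 0.166
```

>>> servo_tool(commands=[{"slide":[0,-2,0],"rot":[0,0,0],"grip":5},{"slide":[0,-4,0],"rot":[0,0,0],"grip":5},{"slide":[0,-6,0],"rot":[0,0,0],"grip":5},{"slide":[0,-7.5,0],"rot":[0,0,0],"grip":5},{"slide":[0,-7.5,0],"rot":[0,0,0],"grip":5}])

```text
clock: 9.95
position: [0.5171, -0.0364, 0.1533]
tcp_rot: [-0.224, 3.13, 0.0]
contact_force: [-4.6, 1.3, 17.4]
grip_width: 0.166
```

Run:
```python
from h import *
from bench import arm
s=arm.sense();show(s)
```

```text
t 9.95 loc mm [ -8.7  91.  153.3] F box [-4.3  2.  17.4] w 0.166
```

>>> servo_tool(commands=[{"slide":[0,-0.8,-0.5],"rot":[0,0,0],"grip":5},{"slide":[0,-1.5,-0.8],"rot":[0,0,0],"grip":5},{"slide":[0,-1.5,-1],"rot":[0,0,0],"grip":5}])

```text
clock: 10.25
position: [0.517, -0.0375, 0.1535]
tcp_rot: [-0.224, 3.131, 0.001]
contact_force: [-1.3, 1.3, 10.1]
grip_width: 0.162
```

Run:
```python
from h import *
from bench import arm
s=arm.sense();show(s)
```

```text
t 10.25 loc mm [ -9.   89.8 153.5] F box [-1.1  1.4 10.1] w 0.162
```

>>> servo_tool(commands=[{"slide":[0,0,0],"rot":[0,0,0],"grip":25},{"slide":[0,0,0],"rot":[0,0,0],"grip":35},{"slide":[0,0,0],"rot":[0,0,0],"grip":35},{"slide":[0,0,-15],"rot":[0,0,0],"grip":35},{"slide":[0,0,-40],"rot":[0,0,0],"grip":35},{"slide":[-28,0,-40],"rot":[0,0,0],"grip":0},{"slide":[-28,0,-40],"rot":[0,0,0],"grip":0},{"slide":[-28,0,-40],"rot":[0,0,0],"grip":0},{"slide":[-28,0,-40],"rot":[0,0,0],"grip":0}])

```text
clock: 11.15
position: [0.5424, -0.0341, 0.1915]
tcp_rot: [0.224, -3.131, -0.001]
contact_force: [-0.3, -0.1, 0.0]
grip_width: -0.001
```

Run:
```python
from h import *
from bench import arm
import cv2
k,s=wcap(arm,"w4");print(proj(k,wld([-.009,.0898,.1665])))
t=arm.capture("top");np.savez("pics/t4.npz",**t)
sc=arm.capture("scene");np.savez("pics/s4.npz",**sc)
b=cv2.resize(sc["img"][140:225,215:325],None,fx=5,fy=5,interpolation=2)
a=cv2.resize(k["img"][150:420,180:380],None,fx=1.25,fy=1.25)
H=max(a.shape[0],b.shape[0]);pad=lambda i:cv2.copyMakeBorder(i,0,H-i.shape[0],0,0,0)
cv2.imwrite("pics/v4.png",np.hstack([pad(b),pad(a)]))
```

```text
t 11.15 loc mm [ 16.6  89.6 191.5] F box [-0.3 -0.1  0. ] w -0.001
(np.float64(277.8890524521188), np.float64(207.43488651643162))
```

View pics/v4.png

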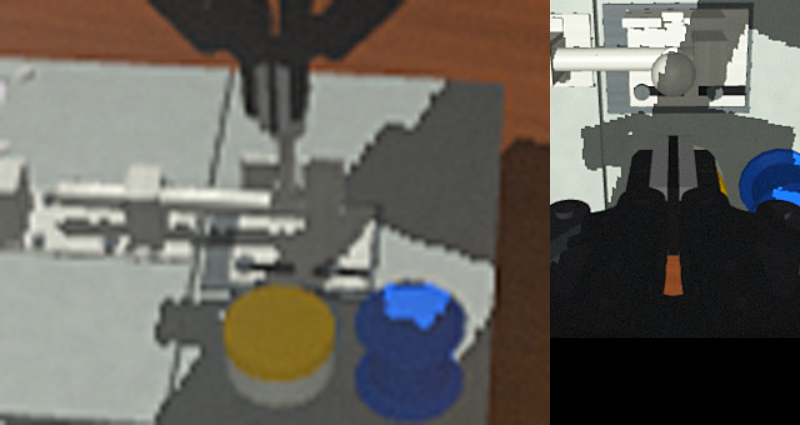

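The wrist view shows the ball where predicted at (278,207), and the scene view shows the stem standing over the gap between the plate and the eye. Next I'll push the handle over.

>>> servo_tool(commands=[{"slide":[0,0,20],"rot":[0,0,0],"grip":0},{"slide":[0,0,38],"rot":[0,0,0],"grip":0},{"slide":[0,0,38],"rot":[0,0,0],"grip":0},{"slide":[4,0,38],"rot":[0,0,0],"grip":0},{"slide":[7,0,38],"rot":[0,0,0],"grip":0},{"slide":[10,0,39],"rot":[0,0,0],"grip":0},{"slide":[13,0,40],"rot":[0,0,0],"grip":0},{"slide":[16,0,41],"rot":[0,0,0],"grip":0}])

```text
clock: 12.1
position: [0.5281, -0.0366, 0.1519]
tcp_rot: [-0.224, 3.132, -0.001]
contact_force: [1.9, 0.1, 0.8]
grip_width: 0.002
```

>>> servo_tool(commands=[{"slide":[3,0,1],"rot":[0,0,0],"grip":0},{"slide":[6,0,2],"rot":[0,0,0],"grip":0},{"slide":[9,0,4],"rot":[0,0,0],"grip":0},{"slide":[12,0,6],"rot":[0,0,0],"grip":0}])

```text
clock: 12.5
position: [0.5155, -0.0383, 0.1452]
tcp_rot: [0.224, -3.133, 0.0]
contact_force: [0.6, 0.0, 2.5]
grip_width: -0.003
```

Run:
```python
from h import *
from bench import arm
s=arm.sense();show(s)
```

```text
t 12.5 loc mm [-10.5  89.3 145.2] F box [ 0.6 -0.1  2.5] w -0.003
```

>>> servo_tool(commands=[{"slide":[2.5,0,1],"rot":[0,0,0],"grip":0},{"slide":[5,0,2],"rot":[0,0,0],"grip":0}])

```text
clock: 12.7
position: [0.5109, -0.0389, 0.1431]
tcp_rot: [-0.224, 3.133, -0.0]
contact_force: [1.5, 1.2, 0.2]
grip_width: -0.0
```

>>> servo_tool(commands=[{"slide":[2,0,0.5],"rot":[0,0,0],"grip":0},{"slide":[4,0,1],"rot":[0,0,0],"grip":0}])

```text
clock: 12.9
position: [0.5068, -0.0395, 0.1422]
tcp_rot: [0.224, -3.133, 0.0]
contact_force: [1.3, 0.8, 0.7]
grip_width: -0.001
```

>>> servo_tool(commands=[{"slide":[1.5,0,0.5],"rot":[0,0,0],"grip":0},{"slide":[3,0,1],"rot":[0,0,0],"grip":0}])

```text
clock: 13.1
position: [0.5038, -0.0399, 0.1412]
tcp_rot: [0.224, -3.134, 0.0]
contact_force: [1.0, 0.7, 0.1]
grip_width: 0.006
```

Run:
```python
from h import *
from bench import arm
import cv2
k,s=wcap(arm,"w5")
sc=arm.capture("scene")
b=cv2.resize(sc["img"][140:225,215:325],None,fx=4.5,fy=4.5,interpolation=2)
a=cv2.resize(k["img"][150:420,170:390],None,fx=1.3,fy=1.3)
H=max(a.shape[0],b.shape[0]);pad=lambda i:cv2.copyMakeBorder(i,0,H-i.shape[0],0,0,0)
cv2.imwrite("pics/v5.png",np.hstack([pad(b),pad(a)]))
```

```text
t 13.1 loc mm [-22.4  89.3 141.2] F box [1.1 0.5 0.1] w 0.006
```

View pics/v5.png

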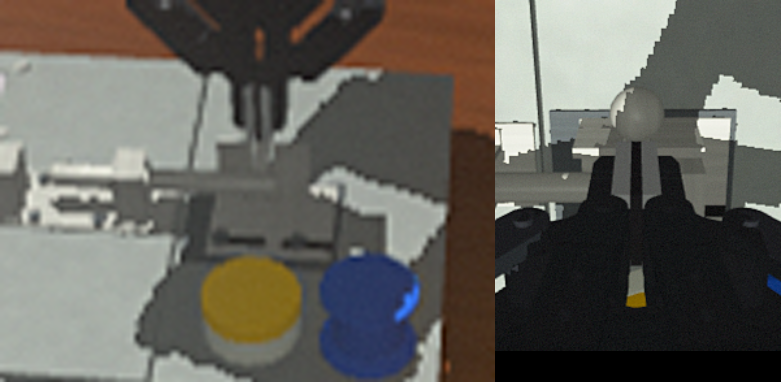

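The wrist view shows the ball at about (278,237), ahead of the fingers. The handle is at roughly 1.1 rad, past the 0.9 rad plate stop, so it is in the notch. I'll finish from above.

>>> servo_tool(commands=[{"slide":[-2,0,-18],"rot":[0,0,0],"grip":0},{"slide":[10,0,-20],"rot":[0,0,0],"grip":0},{"slide":[28,0,-20],"rot":[0,0,0],"grip":0},{"slide":[28,0,-16],"rot":[0,0,0],"grip":0},{"slide":[28,0,-10],"rot":[0,0,0],"grip":0},{"slide":[28,0,-5],"rot":[0,0,0],"grip":0},{"slide":[28,0,0],"rot":[0,0,0],"grip":0},{"slide":[28,0,4],"rot":[0,0,0],"grip":0},{"slide":[28,0,7],"rot":[0,0,0],"grip":0},{"slide":[28,0,9],"rot":[0,0,0],"grip":0}])

```text
clock: 14.2
position: [0.4763, -0.0438, 0.1318]
tcp_rot: [0.224, -3.133, -0.0]
contact_force: [-1.4, -0.8, 1.3]
grip_width: 0.001
```

>>> servo_tool(commands=[{"slide":[0,0,1],"rot":[0,0,0],"grip":0},{"slide":[0,0,2],"rot":[0,0,0],"grip":0}])

```text
clock: 14.4
position: [0.4764, -0.0439, 0.1302]
tcp_rot: [-0.224, 3.133, -0.0]
contact_force: [-1.4, -0.1, 2.7]
grip_width: -0.002
```

Run:
```python
from h import *
from bench import arm
s=arm.sense();show(s)
```

```text
t 14.4 loc mm [-50.1  89.3 130.2] F box [-1.4  0.1  2.7] w -0.002
```

>>> servo_tool(commands=[{"slide":[0,0,0.5],"rot":[0,0,0],"grip":0},{"slide":[0,0,1],"rot":[0,0,0],"grip":0}])

```text
clock: 14.6
position: [0.4764, -0.0439, 0.1297]
tcp_rot: [-0.224, 3.133, -0.0]
contact_force: [-1.8, 0.8, 5.7]
grip_width: 0.004
```

>>> servo_tool(commands=[{"slide":[0,0,0.5],"rot":[0,0,0],"grip":0},{"slide":[0,0,1],"rot":[0,0,0],"grip":0}])

```text
clock: 14.8
position: [0.4764, -0.0438, 0.1288]
tcp_rot: [-0.224, 3.133, -0.0]
contact_force: [-2.2, 0.5, 7.2]
grip_width: 0.002
```

>>> servo_tool(commands=[{"slide":[0,0,-10],"rot":[0,0,0],"grip":0},{"slide":[0,0,-50],"rot":[0,0,0],"grip":0},{"slide":[-20,0,-100],"rot":[0,0,0],"grip":0},{"slide":[-20,0,-140],"rot":[0,0,0],"grip":0},{"slide":[-20,0,-140],"rot":[0,0,0],"grip":0},{"slide":[-20,0,-140],"rot":[0,0,0],"grip":0}])

```text
clock: 15.4
position: [0.4969, -0.0412, 0.2698]
tcp_rot: [-0.224, 3.13, -0.002]
contact_force: [-0.6, -0.4, -0.4]
grip_width: 0.002
```

Run:
```python
from h import *
from bench import arm
import cv2
k,s=wcap(arm,"w6")
sc=arm.capture("scene")
for th in(1.2,1.4,1.57):print(th,proj(k,wld([-.0015-.046*np.sin(th),.0895,.121+.046*np.cos(th)])),proj(sc,wld([-.0015-.046*np.sin(th),.0895,.121+.046*np.cos(th)])))
b=cv2.resize(sc["img"][140:225,215:325],None,fx=3.6,fy=3.6,interpolation=2)
a=k["img"][60:310,150:400];a=cv2.resize(a,None,fx=1.6,fy=1.6,interpolation=2)
H=max(a.shape[0],b.shape[0]);pad=lambda i:cv2.copyMakeBorder(i,0,H-i.shape[0],0,0,0)
cv2.imwrite("pics/v6.png",np.hstack([pad(b),pad(a)]))
```

```text
t 15.4 loc mm [-29.3  89.1 269.8] F box [-0.7 -0.3 -0.4] w 0.002
1.2 (np.float64(278.62628198942787), np.float64(181.61886539158672)) (np.float64(273.1681941608995), np.float64(163.71128252502177))
1.4 (np.float64(278.63473897360853), np.float64(176.3443105454006)) (np.float64(273.36515920285257), np.float64(165.81742363720798))
1.57 (np.float64(278.641153064352), np.float64(173.69285846717844)) (np.float64(273.46718009478576), np.float64(168.05837213206618))
```

View pics/v6.png

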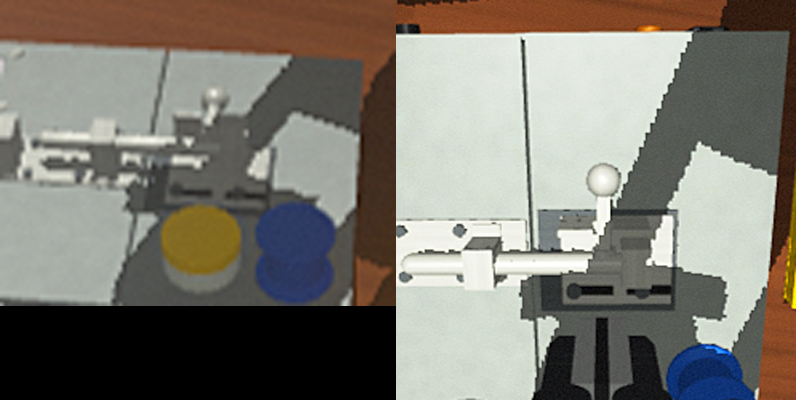

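The ball is at (279,173) in the wrist view and (274,168) in the scene view. Both match the predictions for 1.57 rad, so I'm handing in.

```bash
python3 -c "
from bench import arm
print(arm.close_job())"
```

```text
the job is handed in; nothing more can be done
None
```

The bolt is across in its keeper with the handle lying in the notch, and the job is handed in. The interface gave no verdict, so this rests on my own checks.

- **What I did:** I pinched the knob and pressed the cover down to its hard stop. I then slid the bolt in short steps until the stem met the eye, with about 8 N along the slide, roughly 5 N of it on the keeper. I drew it back about 6.3 mm to stand over the notch, let go, and pushed the handle over with shut fingers. I finished from above with at most about 7 N, then backed clear.
- **Last checks:** After release, the ball sat within about 1 pixel of where a handle at 1.57 rad should appear, in both the wrist and scene views. Force on the tool was near zero at 15.4 s of the 61 s allowed. The spool and tin looked undisturbed.
- **Cover angle:** I didn't measure this at the end. I inferred it from the nose being in the eye and the ball's height.
- **Disagreements:** The gripper read about 14 mm on the 18 mm ball, but the grip held. The keeper setting seen in the pictures (about +6 mm) agreed with the stop I felt.

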